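# Trip a ratchet jack's pawl with a bar and let the load down

## Task

The transformer on the small ratchet jack has to come down. Pick up the square brass rod, put it under the pawl's tail at the front of the jack and lift the tail until it comes gently up against its stop, keeping the gripper itself off the jack until the pawl is free. Then lay the rod back flat on the bare cart top and press the load gently all the way down, disturbing nothing else.

Things in the scene. Friction and masses are not known exactly. Their poses are not given: they have to be found in the camera images.
- rod_center (a point): Centre of the loose square brass rod, 9 x 210 x 9 mm, 90 g, lying flat on the cart to the right of the jack. Its y axis runs along the rod, z up; the ends are 105 mm either way.
- jack: Fixed ratchet jack; origin under its grey base plate (x -60 to +50, y +-50 mm, 12 thick), on the ram's axis; -x is its front, facing roughly to the robot. On its post an aluminium head (x -36 to +20, y +-20 mm) is clamped, bottom 22 and top 120 mm above the cart PLUS an offset of 0 to 40 mm, fixed for the run but NOT measured; it shifts pawl, ram and load alike.
- under_tail (a point): Point on the base plate's top (12 mm up), under the pawl's tail at x = -52 mm of the jack; axes as the jack's. Tail: dark steel bar 20 mm wide (y +-10), 8 thick, sticking out level to the front from the head's cheeks (x -37) to x = -71; underside 96 mm above the cart plus the unmeasured offset; free space below it. Pivot pin: along y at x = -22, 100 mm up plus offset.
- under_load (a point): Point on the ram's axis, 12 mm above the cart, under the load; axes as the jack's. The load is a transformer bolted on a 56 x 50 mm table on the ram. Its flat top, 50 x 26 mm (x, y), centred here, is 172 mm above the cart plus the unmeasured offset plus the ram's value; the table's underside is 48 mm lower than that top.
- pawl (a joint): Angle of the pawl, rad: 0 engaged (tail level), grows as the tail rises, solid stop at 0.65. The stiff pivot needs about 3 N of lift 30 mm from the pin and stays where it is left. It must be brought up to at least 0.60. The force then rises sharply; the rod must not press on the jack with more than 10 N.
- ram (a joint): Height of the ram above fully down, m: about 0.040 to 0.042 at the start, 0 fully down on its solid stop. While the pawl is engaged its nose blocks the ram. Once it is free the stiff ram stays up until pushed down with about 7 N; at the stop the force rises sharply, and the hand must not press harder than 35 N.
- screwdriver: Bystander: screwdriver, 25 x 166 x 22 mm, lying; origin under its middle.
- tape: Bystander: roll of black tape, 57 mm across, 19 mm high, lying flat; origin under its centre.
- paste_tin: Bystander: round cream-coloured tin, 77 mm across, 27 mm high; origin under its centre.
- spool: Bystander: small spool of solder wire, about 49 mm across and 52 mm high, upright; origin under its centre.

How it is judged:
By the outcome, as a careful person would: the job done as asked, in the order asked, and still so for the second after the job is handed in, with the robot touching nothing.
It also fails if it takes over 64 s, if anything falls off the work surface, if the arm or the gripper's body presses on something with over 40 N, if the wrist force passes 120 N, or if a joint passes its speed limit or range.

## Robot

A 6-joint arm with a two-finger parallel gripper is mounted at the origin on a cart in front of the work surface, level with it; the furniture and walls round the work are solid. World frame = base frame: x ahead of the robot, y to its left, z up, the work surface at z = 0. Lengths are in mm, angles in degrees, forces in N, time in s.
With the tool pointing down it reaches from about 300 to 850 mm from the base axis. Payload 4.2 kg.
Tool frame: the origin (TCP) lies at the very end of the fingers, on their centre line; the grasp point (between the pads) lies 19 mm behind it (env.grasp_offset is the distance from the TCP to the grasp point, in mm); z points along the fingers, y is the line along which they close (so a half turn about z gives the same grasp; the last joint's range is limited). The gripper opens to 91 mm and grips with 3 to 60 N. Pads are 32 mm wide; open, the fingers measure 118 mm over their backs; the gripper's body (76 mm by 178 mm) begins 60 mm behind the grasp point.
Start: joints at [69.557, 18.312, 89.639, -0, 72.044, -1.146], TCP at [190.022, 542.711, 213.976] pointing down, gripper open.
Joint ranges: [-177.97, 177.97], [-48.28, 115.42], [12.27, 149.76], [-77.06, 257.06], [2.81, 150.46], [-146.56, 146.56]. Speed limits (degrees/s): [147.25, 147.25, 180, 180, 180, 180].

## Interface

Orientations are given as [roll, pitch, yaw] about the fixed x, y, z axes, in that order (R = Rz(yaw) Ry(pitch) Rx(roll)).
In Python, from workcell import env gives the robot as it stands. The module is installed in compiled form; this text tells all that it offers.
- The arm moves only by the tool send_rows, never from a script. Its argument "motion" is a list of rows, each an object of numbers: "tx", "ty", "tz": the shift along the tool's x, y, z in units of 500 mm (1.0 is 500 mm); "rx", "ry", "rz": the turn, a rotation vector about the tool's x, y, z in units of 30 degrees (1.0 is 30 degrees); "gripper": the closure, from -1 (fully open) to 1 (shut). In form: [{"tx": .., "ty": .., "tz": .., "rx": .., "ry": .., "rz": .., "gripper": ..}, ...]. A call has 1 to 12 rows; each row shifts and turns the commanded pose from where the row before left it, along the tool's axes as they then stand; what a row does not reach is not made up. A row lasts 1/8 s, in which the tool goes at most 62.5 mm and 10.7 degrees, less where a joint would pass 70% of its speed; a pose out of reach is approached as far as the arm can. A call with a number of a shift or a turn outside -1 to 1 is refused whole. A call with a gripper value outside its range is refused whole. The fingers move at their own pace and stop on an object; "grip_force" is the grip in N (left out, the last holds). Time passes only in rows, so rows that do not move let the fingers close. It gives the time, the measured TCP pose, the force, the opening and the grip force at its end, in the units of the state.
- env.state(): the state, without advancing time (a new reading comes with each control period).
- env.grab_frame(name): name is "scene" or "side" or "wrist"; returns a dict with "frame" (480x640x3 uint8, red, green, blue), "vertical_fov" (degrees; the focal length in pixels is half the picture's height over the tangent of half this angle, whatever the lens; pixels are square), "cx", "cy" (the principal point, pixels), "rvec" (rotation vector, rad) and "tvec" (3), from world to camera coordinates, as OpenCV has them; the wrist camera has in their place "T_tool_cam" (4x4, takes a point from camera to tool coordinates, whose origin is the TCP and whose axes are the flange's). Camera axes: x right, y down, z forward; pixel columns grow to the right and rows downward; lengths in mm; the calibration is good to about 2 mm. A picture is of the moment at which its call begins: read the wrist's pose just before it. There is no depth.
- env.job_done(): hands the job in; it is judged then, once.
The state is a dict: "time_s": time; "qpos": joint angles; "qvel": joint speeds; "effort": joint torques, N m; "ee_pos": TCP position; "ee_rot": TCP orientation; "force": force on the tool from outside, world axes, zero at the start; "torque": the same for the moment, N m; "gripper_width": finger opening in mm; "gripper_force": force on a finger pad.
Only numpy, scipy, OpenCV 4.12 (cv2) and the standard library are available. Lean on these libraries where they do the work, as an engineer would, in place of code of your own. Each camera call takes 0.05 s, during which the arm holds its last target. There are 200 camera calls.

## Working session

There is one attempt and no reset: what is moved stays moved. The work goes in short steps, Python scripts to look and compute and a tool call to move; the robot and the scene stay as the last step left them, time stands still between calls to the robot, and variables do not carry over. Pictures are saved under pics/ and viewed, at most 12 in all, crops included, and the job is handed in when it is done.

Besides the shell and the picture viewer there is one more tool, called after "Emit:" as name([rows], argument=value, ...), one row to a line, values as JSON. send_rows: Moves the arm, as the interface text tells. Shifts and turns lie within -1 to 1; 1 stands for 500 mm of shift or 30 degrees of turn. Its arguments: {"type":"object","properties":{"motion":{"type":"array"},"grip_force":{"type":"number"}},"required":["motion"]}

```bash
mkdir -p pics
cat > h.py <<'E'
import numpy as np, cv2, json
from workcell import env
from scipy.spatial.transform import Rotation as R
def snap(name,fn):
    s=env.state(); f=env.grab_frame(name)
    cv2.imwrite('pics/'+fn+'.png',f['frame'][:,:,::-1])
    H,W=f['frame'].shape[:2]; fl=H/2/np.tan(np.radians(f['vertical_fov'])/2)
    K=np.array([[fl,0,f['cx']],[0,fl,f['cy']],[0,0,1]])
    if name=='wrist':
        T=np.eye(4); T[:3,:3]=R.from_euler('xyz',s['ee_rot'],degrees=True).as_matrix(); T[:3,3]=s['ee_pos']
        M=np.linalg.inv(T@np.array(f['T_tool_cam']))
    else:
        M=np.eye(4); M[:3,:3]=cv2.Rodrigues(np.array(f['rvec'],float))[0]; M[:3,3]=np.ravel(f['tvec'])
    np.savez('pics/'+fn+'.npz',K=K,M=M)
def load(fn):
    d=np.load('pics/'+fn+'.npz'); return d['K'],d['M']
def ray(fn,u,v):
    K,M=load(fn); d=M[:3,:3].T@np.linalg.inv(K)@[u,v,1]; return -M[:3,:3].T@M[:3,3],d/np.linalg.norm(d)
def onz(fn,u,v,z):
    c,d=ray(fn,u,v); return c+d*(z-c[2])/d[2]
def proj(fn,p):
    K,M=load(fn); q=K@(M[:3,:3]@np.array(p,float)+M[:3,3]); return q[:2]/q[2]
def tri(*obs):
    A=np.zeros((3,3));b=np.zeros(3)
    for o in obs:
        c,d=ray(*o);P=np.eye(3)-np.outer(d,d);A+=P;b+=P@c
    return np.linalg.solve(A,b)
def st():
    s=env.state(); print({k:np.round(s[k],2).tolist() for k in ['time_s','ee_pos','ee_rot','qpos','force','torque','gripper_width','gripper_force']})
E
python3 - <<'E'
from h import *
st()
for n in ['scene','side','wrist']: snap(n,n+'0')
for n in ['scene','side']:
    K,M=load(n+'0'); print(n,K[0,0],-M[:3,:3].T@M[:3,3])
a=np.hstack([cv2.imread(f'pics/{n}0.png') for n in ['scene','side']])
print(env.grasp_offset)
E
```

```text
{'time_s': 0.0, 'ee_pos': [189.84, 542.22, 213.12], 'ee_rot': [-179.9, -0.0, 160.71], 'qpos': [69.56, 18.35, 89.71, -0.0, 72.04, -1.15], 'force': [-0.38, -0.55, -0.56], 'torque': [-0.0, -0.01, 0.03], 'gripper_width': 91.25, 'gripper_force': 0.0}
scene 455.0794292988068 [  46.70484377 -537.50322421  559.59151496]
side 539.9117399746318 [296.95639533 448.41149326 994.84396049]
18.8
```

View pics/scene0.png

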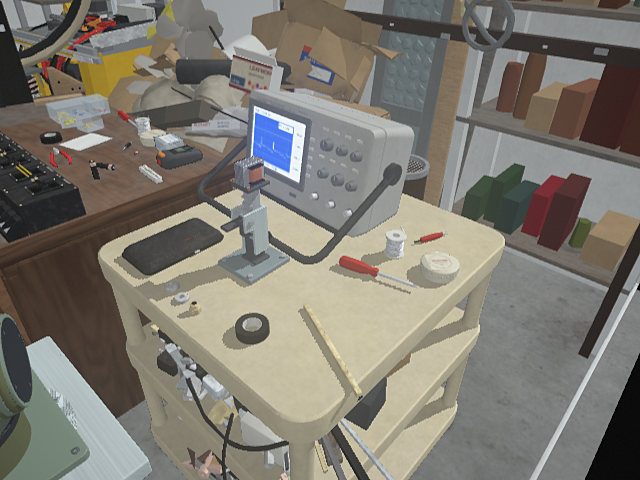

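View pics/side0.png

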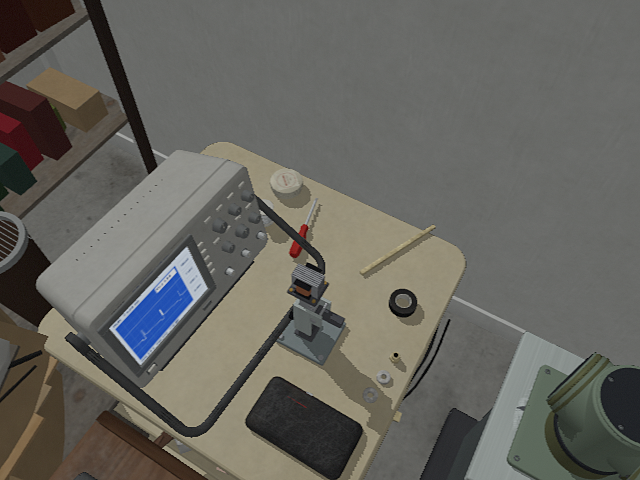

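The scene picture shows the jack at about (255,240) and the rod from (306,306) to (358,396). The tape is at (252,328). In the side picture the jack is at (312,320) and the rod runs from (363,272) to (434,229). I'll enlarge the jack.

Run:
```python
from h import *
a=cv2.imread('pics/scene0.png')[150:290,205:305]; b=cv2.imread('pics/side0.png')[255:365,265:355]
A=cv2.resize(a,(400,560),interpolation=cv2.INTER_CUBIC); B=cv2.resize(b,(400,489),interpolation=cv2.INTER_CUBIC)
o=np.zeros((560,800,3),np.uint8);o[:560,:400]=A;o[:489,400:]=B
cv2.imwrite('pics/c1.png',o)
for n,us in (('scene0',[(306,306),(358,395)]),('side0',[(363,272),(434,229)])):
    for u in us: print(n,onz(n,*u,5).round(1))
```

```text
scene0 [ 493.4 -106.8    5. ]
scene0 [ 407.2 -295.5    5. ]
side0 [ 490.7 -108.5    5. ]
side0 [ 405.3 -288.4    5. ]
```

View pics/c1.png

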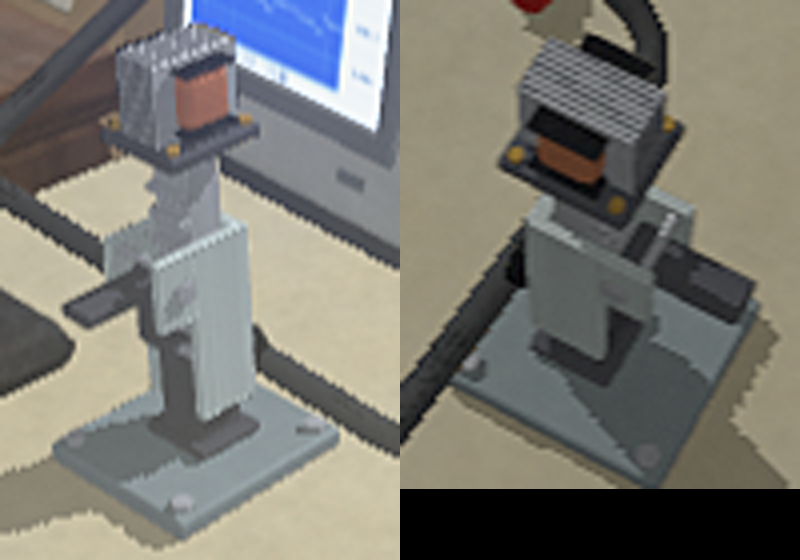

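Run:
```python
from h import *
from scipy.optimize import least_squares
s=lambda x,y:('scene0',205+x/4,150+y/4); d=lambda x,y:('side0',265+(x-400)/4.444,255+y/4.444)
obs=[(s(53,447),(-60,50,12),0),(s(183,527),(-60,-50,12),0),(s(338,436),(50,-50,12),0),
(d(757,305),(-60,-50,12),0),(d(655,480),(-60,50,12),0),
(s(65,308),(-71,10,104),1),(s(90,320),(-71,-10,104),1),(d(755,288),(-71,-10,104),1),(d(737,312),(-71,10,104),1),
(s(152,262),(-36,-20,120),1),(s(248,226),(20,-20,120),1),(d(540,238),(20,20,120),1)if 0 else (d(650,283),(-36,20,120),1)]
def f(p):
    c,si=np.cos(p[2]),np.sin(p[2]);r=[]
    for (n,u,v),q,o in obs:
        r+=list(proj(n,[p[0]+c*q[0]-si*q[1],p[1]+si*q[0]+c*q[1],q[2]+o*p[3]])-[u,v])
    return np.array(r)
r=least_squares(f,[500,100,0,20],loss='soft_l1');print(r.x,np.degrees(r.x[2]));print(f(r.x).reshape(-1,2).round(1).tolist())
# load top corners
for n,cs in (('scene0',[s(118,55),s(180,72) ,s(237,38)]),('side0',[d(520,80),d(632,130),d(665,85),d(550,38)])):
    for ram in (40,):
        print([onz(*c,172+r.x[3]+ram).round(1).tolist() for c in cs])
def xy(n,u,v,z): print(n,onz(n,u,v,z).round(0))
for n,u,v,z in (('scene0',252,328,10),('side0',403,302,10),('scene0',182,298,8),('side0',384,378,8),('scene0',195,308,8),('side0',395,357,8),('scene0',345,262,10),('scene0',410,290,8),('scene0',440,268,20),('scene0',395,243,25)):xy(n,u,v,z)
```

```text
[5.23380908e+02 6.46103808e+01 2.42474664e-02 1.12536350e+01] 1.3892774874449596
[[-1.1, -1.3], [-0.5, -0.4], [1.0, -2.4], [1.4, -2.1], [0.4, 0.7], [-1.1, -0.7], [-0.4, 0.2], [0.7, -2.4], [-0.4, 1.2], [1.8, 1.8], [0.2, -0.2], [-0.8, -0.5]]
[[499.9, 76.4, 223.3], [507.6, 43.1, 223.3], [549.5, 53.1, 223.3]]
[[547.8, 75.8, 223.3], [501.5, 72.8, 223.3], [500.5, 50.2, 223.3], [547.7, 54.5, 223.3]]
scene0 [387. -83.  10.]
side0 [387. -85.  10.]
scene0 [351.  70.   8.]
side0 [350.  77.   8.]
scene0 [351.  30.   8.]
side0 [350.  29.   8.]
scene0 [640. -76.  10.]
scene0 [ 659. -220.    8.]
scene0 [ 745. -233.   20.]
scene0 [ 750. -121.   25.]
```

Emit:
send_rows([
  {"rz": 0.353,"gripper": -1},
  {"rz": 0.353},
  {"rz": 0.353},
  {"rz": 0.353},
  {"rz": 0.353},
  {"rz": 0.353},
  {"rz": 0.353},
  {"rz": 0.353},
  {"rz": 0.353},
  {"tx": -0.081,"ty": 0.078},
  {"tx": -0.081,"ty": 0.078},
  {"tx": -0.081,"ty": 0.078},
])

```text
invalid input at $.motion[0]: expected keys tx, ty, tz, rx, ry, rz, gripper
```

Emit:
send_rows([
  {"tx": -0.081,"ty": 0.078,"tz": 0.01},
  {"tx": -0.081,"ty": 0.078,"tz": 0.01},
  {"tx": -0.081,"ty": 0.078,"tz": 0.01},
  {"tx": -0.081,"ty": 0.078,"tz": 0.01},
  {"tx": -0.081,"ty": 0.078,"tz": 0.01},
  {"tx": -0.081,"ty": 0.078,"tz": 0.01},
  {"tx": -0.081,"ty": 0.078,"tz": 0.01},
  {"tx": -0.081,"ty": 0.078,"tz": 0.01},
  {"tx": -0.081,"ty": 0.078,"tz": 0.01},
  {"tx": -0.081,"ty": 0.078,"tz": 0.01},
  {"tx": -0.081,"ty": 0.078,"tz": 0.01},
  {},
])

```text
invalid input at $.motion[0]: expected keys tx, ty, tz, rx, ry, rz, gripper
```

Run:
```python
from h import *
st(); snap('wrist','w1')
print(np.round(env.grab_frame('wrist')['T_tool_cam'],2).tolist())
for p in [(407,-292,5),(491.5,-107.5,5),(449,-200,5)]: print(proj('w1',p))
print('handle',tri(('scene0',318,261),('side0',320,262)),tri(('scene0',203,190),('side0',190,430)))
```

```text
{'time_s': 0.15, 'ee_pos': [189.88, 542.35, 213.32], 'ee_rot': [-179.92, -0.0, 160.7], 'qpos': [69.56, 18.34, 89.69, -0.0, 72.04, -1.15], 'force': [0.44, -0.13, -0.14], 'torque': [-0.01, 0.06, 0.02], 'gripper_width': 91.2, 'gripper_force': 0.0}
[[0.0, -0.96, -0.28, 77.58], [1.0, 0.0, -0.0, -0.14], [0.0, -0.28, 0.96, -170.91], [0.0, 0.0, 0.0, 1.0]]
[-235.1775025   570.75676165]
[-75.37267366 581.79057009]
[-155.1835122   576.21287964]
handle [570.98667352 -63.48637691  42.59190037] [594.63289573 341.91138473  40.29357795]
```

View pics/w1.png

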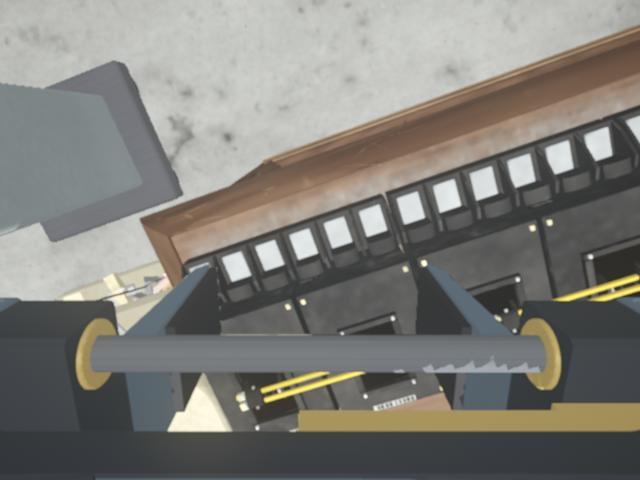

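Emit:
send_rows([
  {"tx": 0,"ty": 0,"tz": 0,"rx": 0,"ry": 0,"rz": 0.353,"gripper": -1},
  {"tx": 0,"ty": 0,"tz": 0,"rx": 0,"ry": 0,"rz": 0.353,"gripper": -1},
  {"tx": 0,"ty": 0,"tz": 0,"rx": 0,"ry": 0,"rz": 0.353,"gripper": -1},
  {"tx": 0,"ty": 0,"tz": 0,"rx": 0,"ry": 0,"rz": 0.353,"gripper": -1},
  {"tx": 0,"ty": 0,"tz": 0,"rx": 0,"ry": 0,"rz": 0.353,"gripper": -1},
  {"tx": 0,"ty": 0,"tz": 0,"rx": 0,"ry": 0,"rz": 0.353,"gripper": -1},
  {"tx": 0,"ty": 0,"tz": 0,"rx": 0,"ry": 0,"rz": 0.353,"gripper": -1},
  {"tx": 0,"ty": 0,"tz": 0,"rx": 0,"ry": 0,"rz": 0.353,"gripper": -1},
  {"tx": 0,"ty": 0,"tz": 0,"rx": 0,"ry": 0,"rz": 0.353,"gripper": -1},
  {"tx": -0.08,"ty": 0.077,"tz": 0,"rx": 0,"ry": 0,"rz": 0,"gripper": -1},
  {"tx": -0.08,"ty": 0.077,"tz": 0,"rx": 0,"ry": 0,"rz": 0,"gripper": -1},
  {"tx": -0.08,"ty": 0.077,"tz": 0,"rx": 0,"ry": 0,"rz": 0,"gripper": -1},
])

```text
time_s: 1.75
ee_pos: [245.4, 383.9, 213.8]
ee_rot: [180.0, -0.0, 65.4]
force: [0.8, 0.3, -0.4]
gripper_width: 91.1
gripper_force: 0.0
```

Emit:
send_rows([
  {"tx": -0.08,"ty": 0.077,"tz": 0,"rx": 0,"ry": 0,"rz": 0,"gripper": -1},
  {"tx": -0.08,"ty": 0.077,"tz": 0,"rx": 0,"ry": 0,"rz": 0,"gripper": -1},
  {"tx": -0.08,"ty": 0.077,"tz": 0,"rx": 0,"ry": 0,"rz": 0,"gripper": -1},
  {"tx": -0.08,"ty": 0.077,"tz": 0,"rx": 0,"ry": 0,"rz": 0,"gripper": -1},
  {"tx": -0.08,"ty": 0.077,"tz": 0,"rx": 0,"ry": 0,"rz": 0,"gripper": -1},
  {"tx": -0.08,"ty": 0.077,"tz": 0,"rx": 0,"ry": 0,"rz": 0,"gripper": -1},
  {"tx": -0.08,"ty": 0.077,"tz": 0.02,"rx": 0,"ry": 0,"rz": 0,"gripper": -1},
  {"tx": -0.08,"ty": 0.077,"tz": 0.02,"rx": 0,"ry": 0,"rz": 0,"gripper": -1},
  {"tx": -0.08,"ty": 0.077,"tz": 0.02,"rx": 0,"ry": 0,"rz": 0,"gripper": -1},
  {"tx": -0.08,"ty": 0.077,"tz": 0.02,"rx": 0,"ry": 0,"rz": 0,"gripper": -1},
  {"tx": -0.08,"ty": 0.077,"tz": 0.02,"rx": 0,"ry": 0,"rz": 0,"gripper": -1},
  {"tx": 0,"ty": 0,"tz": 0,"rx": 0,"ry": 0,"rz": 0,"gripper": -1},
])

```text
time_s: 3.25
ee_pos: [447.5, -193.8, 162.9]
ee_rot: [-180.0, 0.0, 65.1]
force: [-1.8, 0.8, 0.1]
gripper_width: 90.5
gripper_force: 0.0
```

Run:
```python
from h import *
st(); snap('wrist','w1')
for p in [(407,-292,5),(491.5,-107.5,5),(449,-200,5)]: print(proj('w1',p))
```

```text
{'time_s': 3.25, 'ee_pos': [447.48, -193.8, 162.88], 'ee_rot': [-179.96, 0.02, 65.15], 'qpos': [-24.75, 12.87, 105.24, -0.03, 61.94, 0.12], 'force': [-1.76, 0.75, 0.11], 'torque': [-0.07, 0.1, -0.02], 'gripper_width': 90.54, 'gripper_force': 0.0}
[321.54780353 332.99224098]
[321.47275213  97.73761851]
[321.36736526 225.53029942]
```

View pics/w1.png

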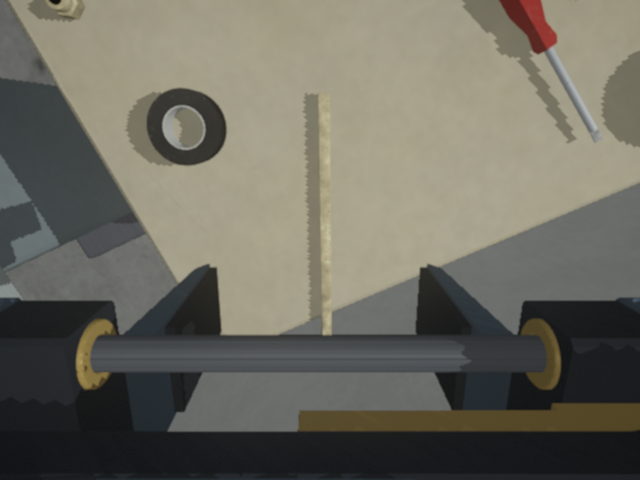

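The rod runs from (324,95) to (327,336) in the wrist picture, and its near end just overhangs the cart edge. There is nothing between the fingers. The tape is at (186,127), well clear.

Run:
```python
from h import *
a=onz('w1',324,95,9); b=onz('w1',327.3,320,9); d=(a-b)/np.linalg.norm(a-b); print(a,b,np.degrees(np.arctan2(d[1],d[0])))
c=a-105*d; g=a-115*d; print('centre',c,'grip',g)
s=env.state(); Rm=R.from_euler('xyz',s['ee_rot'],degrees=True).as_matrix()
g[2]=2; print('tool delta mm',Rm.T@(g-s['ee_pos']))
print('edge',onz('w1',300,325,0),onz('w1',420,277,0),onz('w1',150,255,0))
```

```text
[ 493.94434947 -106.70467179    9.        ] [ 417.96097909 -280.32484544    9.        ] 66.36382408941799
centre [ 451.84695842 -202.89619775    9.        ] grip [ 447.83768308 -212.05729546    9.        ]
tool delta mm [-17.87991592   9.76743896 161.13358309]
edge [ 391.27737069 -278.78201231    0.        ] [ 508.42191467 -280.73454234    0.        ] [ 301.45381587 -162.5585419     0.        ]
```

Emit:
send_rows([
  {"tx": -0.036,"ty": 0.018,"tz": 0.06,"rx": 0,"ry": 0,"rz": -0.04,"gripper": -1},
  {"tx": 0,"ty": 0,"tz": 0.08,"rx": 0,"ry": 0,"rz": 0,"gripper": -1},
  {"tx": 0,"ty": 0,"tz": 0.08,"rx": 0,"ry": 0,"rz": 0,"gripper": -1},
  {"tx": 0,"ty": 0,"tz": 0.05,"rx": 0,"ry": 0,"rz": 0,"gripper": -1},
  {"tx": 0,"ty": 0,"tz": 0.03,"rx": 0,"ry": 0,"rz": 0,"gripper": -1},
  {"tx": 0,"ty": 0,"tz": 0.018,"rx": 0,"ry": 0,"rz": 0,"gripper": -1},
  {"tx": 0,"ty": 0,"tz": 0,"rx": 0,"ry": 0,"rz": 0,"gripper": -1},
])

```text
time_s: 4.18
ee_pos: [447.7, -210.7, 5.1]
ee_rot: [180.0, -0.0, 66.6]
force: [-0.4, -0.0, -0.0]
gripper_width: 90.9
gripper_force: 0.0
```

Run:
```python
from h import *
st()
```

```text
{'time_s': 4.18, 'ee_pos': [447.74, -210.68, 5.08], 'ee_rot': [179.99, -0.01, 66.62], 'qpos': [-26.54, 24.75, 115.56, 0.01, 39.68, -3.16], 'force': [-0.43, -0.05, -0.01], 'torque': [-0.07, 0.08, 0.06], 'gripper_width': 90.95, 'gripper_force': 0.0}
```

Emit:
send_rows([
  {"tx": 0,"ty": 0,"tz": 0.006,"rx": 0,"ry": 0,"rz": 0,"gripper": -1},
  {"tx": 0,"ty": 0,"tz": 0,"rx": 0,"ry": 0,"rz": 0,"gripper": 1},
  {"tx": 0,"ty": 0,"tz": 0,"rx": 0,"ry": 0,"rz": 0,"gripper": 1},
  {"tx": 0,"ty": 0,"tz": 0,"rx": 0,"ry": 0,"rz": 0,"gripper": 1},
  {"tx": 0,"ty": 0,"tz": 0,"rx": 0,"ry": 0,"rz": 0,"gripper": 1},
  {"tx": 0,"ty": 0,"tz": 0,"rx": 0,"ry": 0,"rz": 0,"gripper": 1},
  {"tx": 0,"ty": 0,"tz": 0,"rx": 0,"ry": 0,"rz": 0,"gripper": 1},
  {"tx": 0,"ty": 0,"tz": 0,"rx": 0,"ry": 0,"rz": 0,"gripper": 1},
], grip_force=20)

```text
time_s: 5.18
ee_pos: [447.6, -211.0, 1.9]
ee_rot: [-180.0, -0.0, 66.6]
force: [-0.1, -0.1, -0.5]
gripper_width: 23.8
gripper_force: 0.0
```

Emit:
send_rows([
  {"tx": 0,"ty": 0,"tz": 0,"rx": 0,"ry": 0,"rz": 0,"gripper": 1},
  {"tx": 0,"ty": 0,"tz": 0,"rx": 0,"ry": 0,"rz": 0,"gripper": 1},
  {"tx": 0,"ty": 0,"tz": 0,"rx": 0,"ry": 0,"rz": 0,"gripper": 1},
], grip_force=55)

```text
time_s: 5.55
ee_pos: [447.5, -210.9, 1.9]
ee_rot: [-180.0, -0.0, 66.6]
force: [0.3, 0.6, 0.5]
gripper_width: 8.6
gripper_force: 55.0
```

Run:
```python
from h import *
st()
```

```text
{'time_s': 5.55, 'ee_pos': [447.46, -210.92, 1.88], 'ee_rot': [-179.98, -0.01, 66.59], 'qpos': [-26.57, 25.04, 115.73, 0.01, 39.25, -3.17], 'force': [0.29, 0.56, 0.47], 'torque': [-0.07, 0.13, 0.01], 'gripper_width': 8.6, 'gripper_force': 55.0}
```

Emit:
send_rows([
  {"tx": 0,"ty": 0,"tz": -0.02,"rx": 0,"ry": 0,"rz": 0,"gripper": 1},
  {"tx": 0,"ty": 0,"tz": -0.06,"rx": 0,"ry": 0,"rz": 0,"gripper": 1},
  {"tx": 0,"ty": 0,"tz": -0.066,"rx": 0,"ry": 0,"rz": 0,"gripper": 1},
  {"tx": 0,"ty": 0,"tz": 0,"rx": 0,"ry": 0,"rz": -0.276,"gripper": 1},
  {"tx": 0,"ty": 0,"tz": 0,"rx": 0,"ry": 0,"rz": -0.276,"gripper": 1},
  {"tx": 0,"ty": 0,"tz": 0,"rx": 0,"ry": 0,"rz": -0.276,"gripper": 1},
  {"tx": 0.05,"ty": 0.01,"tz": 0,"rx": 0,"ry": 0,"rz": 0,"gripper": 1},
  {"tx": 0.08,"ty": 0.018,"tz": 0,"rx": 0,"ry": 0,"rz": 0,"gripper": 1},
  {"tx": 0.08,"ty": 0.018,"tz": 0,"rx": 0,"ry": 0,"rz": 0,"gripper": 1},
  {"tx": 0.06,"ty": 0.01,"tz": 0,"rx": 0,"ry": 0,"rz": 0,"gripper": 1},
  {"tx": 0,"ty": 0,"tz": 0,"rx": 0,"ry": 0,"rz": 0,"gripper": 1},
])

```text
time_s: 6.92
ee_pos: [472.4, -73.8, 75.4]
ee_rot: [180.0, -0.0, 91.6]
force: [-0.3, -0.3, -1.4]
gripper_width: 8.5
gripper_force: 55.0
```

Run:
```python
from h import *
st()
for n in ('scene','side','wrist'): snap(n,n+'2')
a=cv2.imread('pics/scene2.png')[150:290,205:305]; b=cv2.imread('pics/side2.png')[255:395,270:370]
o=np.hstack([cv2.resize(i,(400,560),interpolation=cv2.INTER_CUBIC) for i in (a,b)])
cv2.imwrite('pics/c2.png',o)
# TCP offsets of rod: predicted tip (top edge) in images
s=env.state(); Rm=R.from_euler('xyz',s['ee_rot'],degrees=True).as_matrix()
for dx in (114,):
    p=s['ee_pos']+Rm@[dx,0,-7]; print(p,[proj(n,p) for n in('scene2','side2','wrist2')])
```

```text
{'time_s': 6.92, 'ee_pos': [472.38, -73.8, 75.45], 'ee_rot': [179.97, -0.01, 91.61], 'qpos': [-10.27, 17.7, 113.36, 0.02, 48.9, -11.89], 'force': [-0.35, -0.33, -1.42], 'torque': [-0.17, 0.08, -0.02], 'gripper_width': 8.5, 'gripper_force': 55.0}
[469.38878463  38.11648607  82.17900644] [array([240.95609492, 244.75888049]), array([340.36079789, 314.76793146]), array([316.23456389,  21.5372654 ])]
```

View pics/c2.png

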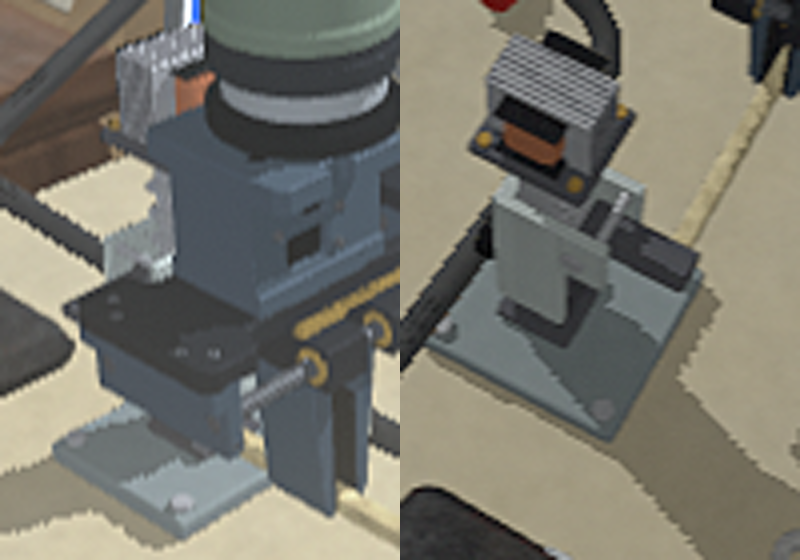

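The rod tip is at about (691,245) in the side crop, level with the tail's near side and over its outer half. It sits below the tail with clear space, so I'll slide it in under the tail and then raise it in small steps.

Emit:
send_rows([
  {"tx": 0.03,"ty": 0,"tz": 0,"rx": 0,"ry": 0,"rz": 0,"gripper": 1},
  {"tx": 0.03,"ty": 0,"tz": 0,"rx": 0,"ry": 0,"rz": 0,"gripper": 1},
  {"tx": 0.026,"ty": 0,"tz": 0,"rx": 0,"ry": 0,"rz": 0,"gripper": 1},
  {"tx": 0,"ty": 0,"tz": -0.01,"rx": 0,"ry": 0,"rz": 0,"gripper": 1},
  {"tx": 0,"ty": 0,"tz": -0.01,"rx": 0,"ry": 0,"rz": 0,"gripper": 1},
  {"tx": 0,"ty": 0,"tz": -0.01,"rx": 0,"ry": 0,"rz": 0,"gripper": 1},
  {"tx": 0,"ty": 0,"tz": 0,"rx": 0,"ry": 0,"rz": 0,"gripper": 1},
])

```text
time_s: 7.95
ee_pos: [471.6, -32.6, 90.5]
ee_rot: [179.9, 0.0, 91.4]
force: [-0.7, 0.4, -0.9]
gripper_width: 8.4
gripper_force: 55.0
```

Emit:
send_rows([
  {"tx": 0,"ty": 0,"tz": -0.004,"rx": 0,"ry": 0,"rz": 0,"gripper": 1},
  {"tx": 0,"ty": 0,"tz": -0.004,"rx": 0,"ry": 0,"rz": 0,"gripper": 1},
])

```text
time_s: 8.2
ee_pos: [471.0, -32.4, 93.9]
ee_rot: [-180.0, -0.0, 91.4]
force: [0.4, 0.1, -0.5]
gripper_width: 8.5
gripper_force: 55.0
```

Emit:
send_rows([
  {"tx": 0,"ty": 0,"tz": -0.004,"rx": 0,"ry": 0,"rz": 0,"gripper": 1},
  {"tx": 0,"ty": 0,"tz": -0.004,"rx": 0,"ry": 0,"rz": 0,"gripper": 1},
])

```text
time_s: 8.45
ee_pos: [471.1, -32.3, 98.0]
ee_rot: [-180.0, -0.0, 91.4]
force: [0.1, 0.6, -0.3]
gripper_width: 8.2
gripper_force: 55.0
```

Emit:
send_rows([
  {"tx": 0,"ty": 0,"tz": -0.004,"rx": 0,"ry": 0,"rz": 0,"gripper": 1},
  {"tx": 0,"ty": 0,"tz": -0.004,"rx": 0,"ry": 0,"rz": 0,"gripper": 1},
])

```text
time_s: 8.7
ee_pos: [471.1, -32.3, 102.0]
ee_rot: [180.0, -0.0, 91.4]
force: [0.3, 0.2, -3.7]
gripper_width: 8.6
gripper_force: 55.0
```

Emit:
send_rows([
  {"tx": 0,"ty": 0,"tz": -0.004,"rx": 0,"ry": 0,"rz": 0,"gripper": 1},
  {"tx": 0,"ty": 0,"tz": -0.004,"rx": 0,"ry": 0,"rz": 0,"gripper": 1},
])

```text
time_s: 8.95
ee_pos: [470.8, -32.4, 105.7]
ee_rot: [-180.0, 0.0, 91.4]
force: [1.1, 0.3, -4.6]
gripper_width: 8.4
gripper_force: 55.0
```

Emit:
send_rows([
  {"tx": 0,"ty": 0,"tz": -0.004,"rx": 0,"ry": 0,"rz": 0,"gripper": 1},
  {"tx": 0,"ty": 0,"tz": -0.004,"rx": 0,"ry": 0,"rz": 0,"gripper": 1},
])

```text
time_s: 9.2
ee_pos: [470.9, -32.4, 109.9]
ee_rot: [-180.0, -0.0, 91.4]
force: [0.0, 0.7, -4.8]
gripper_width: 8.3
gripper_force: 55.0
```

Emit:
send_rows([
  {"tx": 0,"ty": 0,"tz": -0.004,"rx": 0,"ry": 0,"rz": 0,"gripper": 1},
  {"tx": 0,"ty": 0,"tz": -0.004,"rx": 0,"ry": 0,"rz": 0,"gripper": 1},
])

```text
time_s: 9.45
ee_pos: [471.2, -32.3, 114.1]
ee_rot: [180.0, -0.0, 91.4]
force: [0.7, 0.5, -4.9]
gripper_width: 8.2
gripper_force: 55.0
```

Run:
```python
from h import *
st(); snap('side','side3')
b=cv2.imread('pics/side3.png')[255:375,275:375]; c=cv2.imread('pics/side0.png')[255:375,275:375]
cv2.imwrite('pics/c3.png',np.hstack([cv2.resize(i,(400,480),interpolation=cv2.INTER_CUBIC) for i in (c,b)]))
```

```text
{'time_s': 9.45, 'ee_pos': [471.24, -32.33, 114.07], 'ee_rot': [179.98, -0.0, 91.43], 'qpos': [-5.32, 14.48, 111.18, 0.01, 54.32, -6.76], 'force': [0.72, 0.49, -4.93], 'torque': [-0.47, -0.06, -0.02], 'gripper_width': 8.24, 'gripper_force': 55.0}
```

View pics/c3.png

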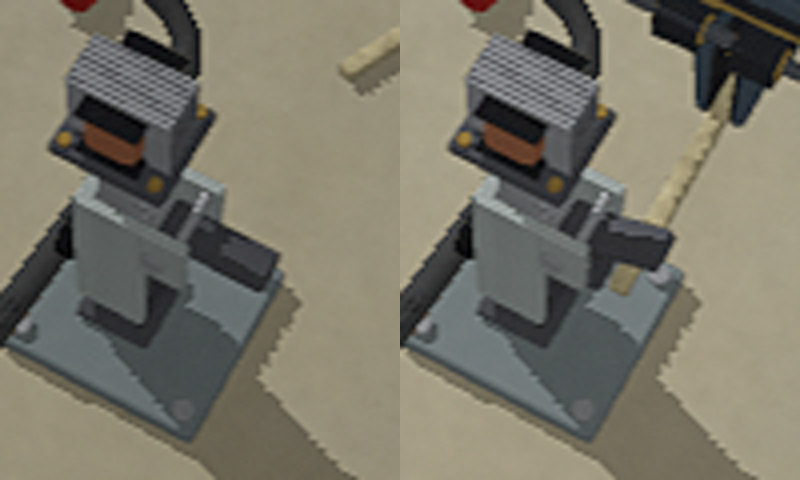

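The crop shows the tail clearly raised, from its tip at (275,265) to (670,235), with the rod under it and its end visible at (622,285). I'll carry on up to the stop in 1 mm steps.

Emit:
send_rows([
  {"tx": 0,"ty": 0,"tz": -0.002,"rx": 0,"ry": 0,"rz": 0,"gripper": 1},
  {"tx": 0,"ty": 0,"tz": -0.002,"rx": 0,"ry": 0,"rz": 0,"gripper": 1},
])

```text
time_s: 9.75
ee_pos: [471.0, -32.4, 116.0]
ee_rot: [-180.0, -0.0, 91.4]
force: [-0.4, -0.3, -5.3]
gripper_width: 8.2
gripper_force: 55.0
```

Emit:
send_rows([
  {"tx": 0,"ty": 0,"tz": -0.002,"rx": 0,"ry": 0,"rz": 0,"gripper": 1},
  {"tx": 0,"ty": 0,"tz": 0,"rx": 0,"ry": 0,"rz": 0,"gripper": 1},
])

```text
time_s: 10.0
ee_pos: [471.1, -32.3, 117.0]
ee_rot: [180.0, -0.0, 91.4]
force: [-0.2, -0.3, -3.1]
gripper_width: 8.3
gripper_force: 55.0
```

Emit:
send_rows([
  {"tx": 0,"ty": 0,"tz": -0.002,"rx": 0,"ry": 0,"rz": 0,"gripper": 1},
  {"tx": 0,"ty": 0,"tz": 0,"rx": 0,"ry": 0,"rz": 0,"gripper": 1},
])

```text
time_s: 10.25
ee_pos: [471.1, -32.3, 118.0]
ee_rot: [-180.0, -0.0, 91.4]
force: [0.1, 0.2, -4.8]
gripper_width: 8.1
gripper_force: 55.0
```

Emit:
send_rows([
  {"tx": 0,"ty": 0,"tz": -0.0015,"rx": 0,"ry": 0,"rz": 0,"gripper": 1},
  {"tx": 0,"ty": 0,"tz": 0,"rx": 0,"ry": 0,"rz": 0,"gripper": 1},
])

```text
time_s: 10.5
ee_pos: [471.1, -32.3, 118.7]
ee_rot: [180.0, -0.0, 91.4]
force: [-0.2, -0.2, -4.1]
gripper_width: 8.5
gripper_force: 55.0
```

Run:
```python
from h import *
snap('side','side4'); snap('wrist','w4'); st()
from scipy.optimize import brentq
# predict tail tip top corners at angles for jack pose
x0,y0,yaw,off=523.4,64.6,.0243,11.4
def P(th,lx,ly,h):
    x=-22-lx*np.cos(th)-h*np.sin(th)*-1*-1; z=100+off+lx*np.sin(th)+h*np.cos(th)
    x=-22-lx*np.cos(th)+h*np.sin(th)
    c,s=np.cos(yaw),np.sin(yaw); return [x0+c*x-s*ly,y0+s*x+c*ly,z]
for th in (0,.45,.55,.6,.65): print(th,[((proj('side4',P(th,49,l,4))-[275,255])*4+[400,0]).round(0) for l in(-10,10)])
b=cv2.imread('pics/side4.png')[255:375,275:375]
c=cv2.imread('pics/w4.png')[:360,160:460]
cv2.imwrite('pics/c4.png',np.hstack([cv2.resize(c,(400,480)),cv2.resize(b,(400,480),interpolation=cv2.INTER_CUBIC)]))
```

```text
{'time_s': 10.6, 'ee_pos': [471.12, -32.3, 118.72], 'ee_rot': [180.0, -0.01, 91.43], 'qpos': [-5.32, 14.17, 110.81, 0.01, 55.02, -6.76], 'force': [-0.23, 0.98, -3.82], 'torque': [-0.36, 0.07, 0.05], 'gripper_width': 8.46, 'gripper_force': 55.0}
0 [array([682., 250.]), array([662., 286.])]
0.45 [array([672., 222.]), array([650., 258.])]
0.55 [array([667., 215.]), array([645., 252.])]
0.6 [array([664., 212.]), array([643., 248.])]
0.65 [array([661., 208.]), array([639., 245.])]
```

View pics/c4.png

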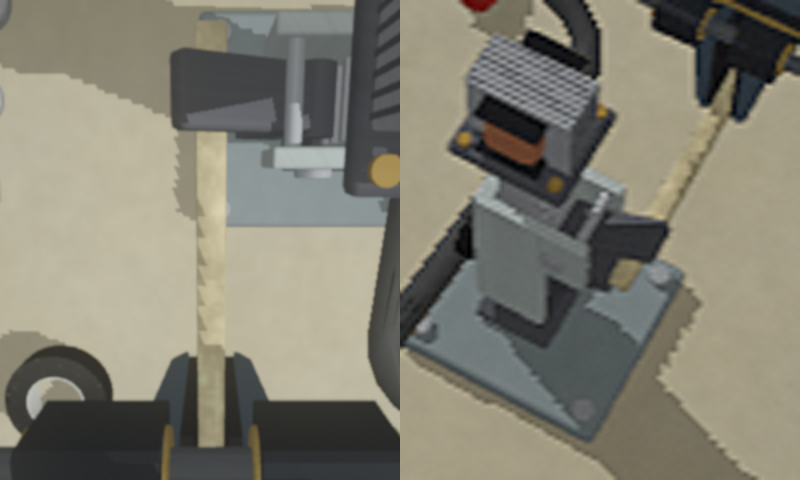

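The wrist crop shows the rod crossing squarely under the raised tail, with its end at (211,25). The side crop shows the tail tip at (665,225), about 0.55 rad by the model. I'll keep going finely.

Emit:
send_rows([
  {"tx": 0,"ty": 0,"tz": -0.0015,"rx": 0,"ry": 0,"rz": 0,"gripper": 1},
  {"tx": 0,"ty": 0,"tz": 0,"rx": 0,"ry": 0,"rz": 0,"gripper": 1},
])

```text
time_s: 10.85
ee_pos: [471.1, -32.3, 119.5]
ee_rot: [180.0, -0.0, 91.4]
force: [-0.1, -0.1, -3.9]
gripper_width: 8.2
gripper_force: 55.0
```

Emit:
send_rows([
  {"tx": 0,"ty": 0,"tz": -0.001,"rx": 0,"ry": 0,"rz": 0,"gripper": 1},
  {"tx": 0,"ty": 0,"tz": 0,"rx": 0,"ry": 0,"rz": 0,"gripper": 1},
])

```text
time_s: 11.1
ee_pos: [471.1, -32.3, 120.0]
ee_rot: [180.0, -0.0, 91.4]
force: [-1.3, -0.1, -3.5]
gripper_width: 8.5
gripper_force: 55.0
```

Emit:
send_rows([
  {"tx": 0,"ty": 0,"tz": -0.001,"rx": 0,"ry": 0,"rz": 0,"gripper": 1},
  {"tx": 0,"ty": 0,"tz": 0,"rx": 0,"ry": 0,"rz": 0,"gripper": 1},
])

```text
time_s: 11.35
ee_pos: [471.1, -32.3, 120.5]
ee_rot: [180.0, -0.0, 91.4]
force: [0.8, -0.4, -4.2]
gripper_width: 8.4
gripper_force: 55.0
```

Emit:
send_rows([
  {"tx": 0,"ty": 0,"tz": -0.001,"rx": 0,"ry": 0,"rz": 0,"gripper": 1},
  {"tx": 0,"ty": 0,"tz": 0,"rx": 0,"ry": 0,"rz": 0,"gripper": 1},
])

```text
time_s: 11.6
ee_pos: [471.1, -32.3, 121.0]
ee_rot: [180.0, -0.0, 91.4]
force: [0.4, 0.4, -3.7]
gripper_width: 8.6
gripper_force: 55.0
```

Emit:
send_rows([
  {"tx": 0,"ty": 0,"tz": -0.001,"rx": 0,"ry": 0,"rz": 0,"gripper": 1},
  {"tx": 0,"ty": 0,"tz": 0,"rx": 0,"ry": 0,"rz": 0,"gripper": 1},
])

```text
time_s: 11.85
ee_pos: [471.1, -32.3, 121.5]
ee_rot: [180.0, -0.0, 91.4]
force: [0.2, -0.5, -4.7]
gripper_width: 7.9
gripper_force: 55.0
```

Run:
```python
from h import *
st()
```

```text
{'time_s': 11.85, 'ee_pos': [471.13, -32.31, 121.48], 'ee_rot': [180.0, -0.01, 91.43], 'qpos': [-5.32, 13.99, 110.59, 0.01, 55.42, -6.76], 'force': [0.2, -0.55, -4.7], 'torque': [-0.31, 0.15, 0.03], 'gripper_width': 7.9, 'gripper_force': 55.0}
```

Emit:
send_rows([
  {"tx": 0,"ty": 0,"tz": -0.001,"rx": 0,"ry": 0,"rz": 0,"gripper": 1},
  {"tx": 0,"ty": 0,"tz": 0,"rx": 0,"ry": 0,"rz": 0,"gripper": 1},
])

```text
time_s: 12.1
ee_pos: [471.1, -32.3, 122.0]
ee_rot: [180.0, -0.0, 91.4]
force: [-0.8, -0.1, -4.6]
gripper_width: 8.3
gripper_force: 55.0
```

Emit:
send_rows([
  {"tx": 0,"ty": 0,"tz": -0.001,"rx": 0,"ry": 0,"rz": 0,"gripper": 1},
  {"tx": 0,"ty": 0,"tz": 0,"rx": 0,"ry": 0,"rz": 0,"gripper": 1},
])

```text
time_s: 12.35
ee_pos: [471.1, -32.3, 122.5]
ee_rot: [180.0, -0.0, 91.4]
force: [-0.4, -0.5, -3.8]
gripper_width: 8.3
gripper_force: 55.0
```

Run:
```python
from h import *
st(); snap('side','side5'); snap('wrist','w5')
i=[cv2.resize(cv2.imread(f'pics/side{k}.png')[295:345,305:355],(400,400),interpolation=cv2.INTER_CUBIC) for k in (4,5)]
cv2.imwrite('pics/c5.png',np.hstack(i))
x0,y0,yaw,off=523.4,64.6,.0243,11.4
def P(th,lx,ly,h):
    x=-22-lx*np.cos(th)+h*np.sin(th); z=100+off+lx*np.sin(th)+h*np.cos(th)
    c,s=np.cos(yaw),np.sin(yaw); return [x0+c*x-s*ly,y0+s*x+c*ly,z]
for th in (0,.5,.55,.6,.65):
    print(th,[((proj('side5',P(th,49,l,h))-[305,295])*8+[400,0]).round(0) for l,h in((-10,4),(10,4),(10,-4))])
```

```text
{'time_s': 12.35, 'ee_pos': [471.11, -32.34, 122.47], 'ee_rot': [180.0, -0.01, 91.43], 'qpos': [-5.33, 13.92, 110.51, 0.01, 55.56, -6.76], 'force': [-0.36, -0.51, -3.77], 'torque': [-0.37, 0.12, 0.05], 'gripper_width': 8.3, 'gripper_force': 55.0}
0 [array([724., 179.]), array([683., 251.]), array([681., 266.])]
0.5 [array([698., 118.]), array([656., 190.]), array([670., 212.])]
0.55 [array([693., 111.]), array([651., 183.]), array([666., 205.])]
0.6 [array([687., 104.]), array([645., 176.]), array([662., 199.])]
0.65 [array([681.,  96.]), array([639., 169.]), array([657., 192.])]
```

View pics/c5.png

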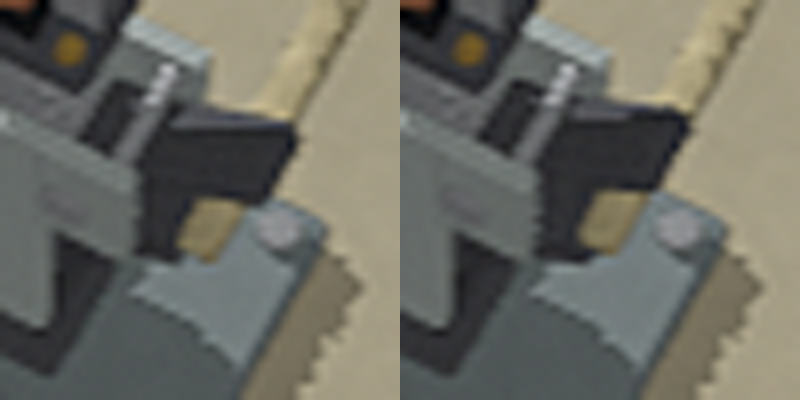

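The tail's far top corner moved from (298,128) to (690,115) in the right-hand crop, so it is still rising and not yet at the stop.

Emit:
send_rows([
  {"tx": 0,"ty": 0,"tz": -0.001,"rx": 0,"ry": 0,"rz": 0,"gripper": 1},
  {"tx": 0,"ty": 0,"tz": 0,"rx": 0,"ry": 0,"rz": 0,"gripper": 1},
])

```text
time_s: 12.7
ee_pos: [471.1, -32.3, 122.9]
ee_rot: [-180.0, -0.0, 91.4]
force: [-0.1, 0.5, -4.1]
gripper_width: 8.3
gripper_force: 55.0
```

Emit:
send_rows([
  {"tx": 0,"ty": 0,"tz": -0.001,"rx": 0,"ry": 0,"rz": 0,"gripper": 1},
  {"tx": 0,"ty": 0,"tz": 0,"rx": 0,"ry": 0,"rz": 0,"gripper": 1},
])

```text
time_s: 12.95
ee_pos: [471.0, -32.3, 123.3]
ee_rot: [-180.0, -0.0, 91.4]
force: [-1.0, -0.4, -5.1]
gripper_width: 8.4
gripper_force: 55.0
```

Emit:
send_rows([
  {"tx": 0,"ty": 0,"tz": -0.001,"rx": 0,"ry": 0,"rz": 0,"gripper": 1},
  {"tx": 0,"ty": 0,"tz": 0,"rx": 0,"ry": 0,"rz": 0,"gripper": 1},
])

```text
time_s: 13.2
ee_pos: [470.9, -32.3, 123.7]
ee_rot: [-180.0, -0.0, 91.4]
force: [-1.0, 0.2, -4.4]
gripper_width: 8.3
gripper_force: 55.0
```

```bash
python3 -c "
from h import *
st()"
```

```text
{'time_s': 13.2, 'ee_pos': [470.87, -32.34, 123.75], 'ee_rot': [-179.97, -0.0, 91.44], 'qpos': [-5.32, 13.84, 110.41, -0.0, 55.78, -6.76], 'force': [-1.02, 0.2, -4.44], 'torque': [-0.57, 0.18, 0.1], 'gripper_width': 8.32, 'gripper_force': 55.0}
```

Emit:
send_rows([
  {"tx": 0,"ty": 0,"tz": -0.0006,"rx": 0,"ry": 0,"rz": 0,"gripper": 1},
  {"tx": 0,"ty": 0,"tz": 0,"rx": 0,"ry": 0,"rz": 0,"gripper": 1},
])

```text
time_s: 13.45
ee_pos: [470.9, -32.4, 124.0]
ee_rot: [-180.0, -0.0, 91.4]
force: [-0.9, 1.0, -6.8]
gripper_width: 8.1
gripper_force: 55.0
```

```bash
python3 -c "
from h import *
st(); snap('side','side6'); st(); snap('side','side6b'); st()
a,b,c=[cv2.imread(f'pics/side{k}.png')[300:330,325:345].astype(int) for k in ('4','5','6')]
print(abs(a-b).mean(),abs(b-c).mean())
i=[cv2.resize(cv2.imread(f'pics/side{k}.png')[295:345,305:355],(400,400),interpolation=cv2.INTER_CUBIC) for k in (5,6)]
cv2.imwrite('pics/c6.png',np.hstack(i))"
```

```text
{'time_s': 13.45, 'ee_pos': [470.86, -32.36, 124.03], 'ee_rot': [-179.97, -0.0, 91.44], 'qpos': [-5.32, 13.82, 110.39, -0.0, 55.83, -6.76], 'force': [-0.86, 1.05, -6.84], 'torque': [-0.61, 0.24, 0.06], 'gripper_width': 8.14, 'gripper_force': 55.0}
{'time_s': 13.5, 'ee_pos': [470.89, -32.37, 124.06], 'ee_rot': [-179.97, 0.0, 91.44], 'qpos': [-5.33, 13.82, 110.39, -0.0, 55.83, -6.77], 'force': [-1.38, -0.23, -6.67], 'torque': [-0.62, 0.24, 0.08], 'gripper_width': 8.33, 'gripper_force': 55.0}
{'time_s': 13.55, 'ee_pos': [470.88, -32.36, 124.06], 'ee_rot': [-179.97, -0.0, 91.44], 'qpos': [-5.33, 13.82, 110.39, -0.0, 55.83, -6.76], 'force': [-0.84, -0.63, -6.42], 'torque': [-0.65, 0.25, 0.06], 'gripper_width': 8.42, 'gripper_force': 55.0}
10.821111111111112 2.702777777777778
```

View pics/c6.png

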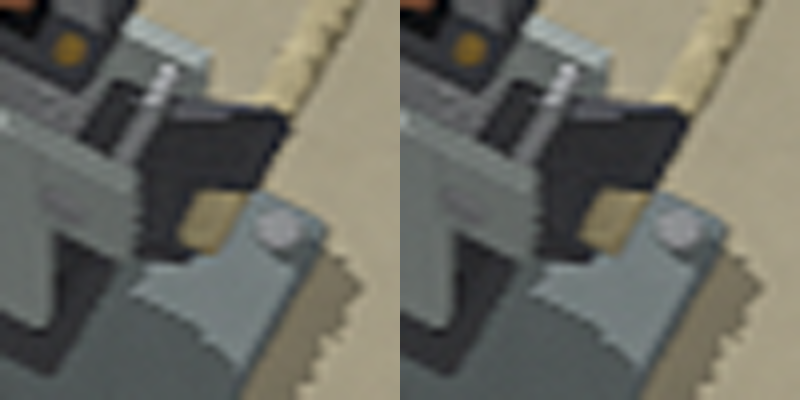

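At the stop: the last 1.6 mm of lift did not move the tail (corner still at (690,115)), and the force rose to about 6.5 N, rod weight included. I'll lower the rod, withdraw it and lay it down clear of the cart edge.

Emit:
send_rows([
  {"tx": 0,"ty": 0,"tz": 0.01,"rx": 0,"ry": 0,"rz": 0,"gripper": 1},
  {"tx": 0,"ty": 0,"tz": 0.03,"rx": 0,"ry": 0,"rz": 0,"gripper": 1},
  {"tx": 0,"ty": 0,"tz": 0.04,"rx": 0,"ry": 0,"rz": 0,"gripper": 1},
  {"tx": -0.05,"ty": 0,"tz": 0,"rx": 0,"ry": 0,"rz": 0,"gripper": 1},
  {"tx": -0.1,"ty": 0,"tz": 0,"rx": 0,"ry": 0,"rz": 0,"gripper": 1},
  {"tx": -0.1,"ty": 0,"tz": 0,"rx": 0,"ry": 0,"rz": 0,"gripper": 1},
  {"tx": 0,"ty": 0,"tz": 0.08,"rx": 0,"ry": 0,"rz": 0,"gripper": 1},
  {"tx": 0,"ty": 0,"tz": 0.05,"rx": 0,"ry": 0,"rz": 0,"gripper": 1},
  {"tx": 0,"ty": 0,"tz": 0.014,"rx": 0,"ry": 0,"rz": 0,"gripper": 1},
  {"tx": 0,"ty": 0,"tz": 0,"rx": 0,"ry": 0,"rz": 0,"gripper": 1},
])

```text
time_s: 14.8
ee_pos: [475.2, -157.4, 12.7]
ee_rot: [179.9, 0.0, 91.4]
force: [0.7, 0.4, -1.2]
gripper_width: 8.5
gripper_force: 55.0
```

```bash
python3 -c "
from h import *
st()"
```

```text
{'time_s': 14.8, 'ee_pos': [475.19, -157.39, 12.67], 'ee_rot': [179.91, 0.01, 91.42], 'qpos': [-19.66, 24.43, 114.46, 0.03, 41.02, -21.1], 'force': [0.74, 0.4, -1.17], 'torque': [-0.1, -0.02, 0.0], 'gripper_width': 8.51, 'gripper_force': 55.0}
```

Emit:
send_rows([
  {"tx": 0,"ty": 0,"tz": 0.012,"rx": 0,"ry": 0,"rz": 0,"gripper": 1},
  {"tx": 0,"ty": 0,"tz": 0.002,"rx": 0,"ry": 0,"rz": 0,"gripper": 1},
  {"tx": 0,"ty": 0,"tz": 0,"rx": 0,"ry": 0,"rz": 0,"gripper": 1},
])

```text
time_s: 15.18
ee_pos: [474.5, -157.3, 5.5]
ee_rot: [180.0, 0.0, 91.4]
force: [0.3, 0.1, -0.5]
gripper_width: 8.1
gripper_force: 55.0
```

Emit:
send_rows([
  {"tx": 0,"ty": 0,"tz": 0.002,"rx": 0,"ry": 0,"rz": 0,"gripper": 1},
  {"tx": 0,"ty": 0,"tz": 0,"rx": 0,"ry": 0,"rz": 0,"gripper": 1},
])

```text
time_s: 15.42
ee_pos: [474.3, -157.3, 4.3]
ee_rot: [180.0, -0.0, 91.4]
force: [-0.2, -0.0, -2.0]
gripper_width: 8.5
gripper_force: 55.0
```

Emit:
send_rows([
  {"tx": 0,"ty": 0,"tz": 0.002,"rx": 0,"ry": 0,"rz": 0,"gripper": 1},
  {"tx": 0,"ty": 0,"tz": 0,"rx": 0,"ry": 0,"rz": 0,"gripper": 1},
])

```text
time_s: 15.68
ee_pos: [474.2, -157.3, 3.2]
ee_rot: [-180.0, -0.0, 91.4]
force: [0.6, 0.3, -1.2]
gripper_width: 8.4
gripper_force: 55.0
```

Emit:
send_rows([
  {"tx": 0,"ty": 0,"tz": 0.002,"rx": 0,"ry": 0,"rz": 0,"gripper": 1},
  {"tx": 0,"ty": 0,"tz": 0,"rx": 0,"ry": 0,"rz": 0,"gripper": 1},
], grip_force=10)

```text
time_s: 15.92
ee_pos: [474.2, -157.3, 2.1]
ee_rot: [-180.0, -0.0, 91.4]
force: [-0.2, -0.1, -0.8]
gripper_width: 8.9
gripper_force: 10.0
```

Emit:
send_rows([
  {"tx": 0,"ty": 0,"tz": 0,"rx": 0,"ry": 0,"rz": 0,"gripper": 0.3},
  {"tx": 0,"ty": 0,"tz": 0,"rx": 0,"ry": 0,"rz": 0,"gripper": 0.3},
  {"tx": 0,"ty": 0,"tz": 0,"rx": 0,"ry": 0,"rz": 0,"gripper": 0.3},
  {"tx": 0,"ty": 0,"tz": 0,"rx": 0,"ry": 0,"rz": 0,"gripper": 0.3},
  {"tx": 0,"ty": 0,"tz": -0.04,"rx": 0,"ry": 0,"rz": 0,"gripper": 0.3},
  {"tx": 0,"ty": 0,"tz": -0.1,"rx": 0,"ry": 0,"rz": 0,"gripper": 0.3},
  {"tx": 0,"ty": 0,"tz": -0.12,"rx": 0,"ry": 0,"rz": 0,"gripper": 1},
  {"tx": 0,"ty": 0,"tz": -0.12,"rx": 0,"ry": 0,"rz": 0,"gripper": 1},
  {"tx": 0,"ty": 0,"tz": -0.12,"rx": 0,"ry": 0,"rz": 0,"gripper": 1},
  {"tx": 0,"ty": 0,"tz": 0,"rx": 0,"ry": 0,"rz": 0,"gripper": 1},
])

```text
time_s: 17.18
ee_pos: [476.8, -158.2, 257.4]
ee_rot: [179.4, 0.2, 91.4]
force: [-0.4, 0.0, -1.2]
gripper_width: 0.2
gripper_force: 0.0
```

Run:
```python
from h import *
st(); snap('scene','scene7'); snap('side','side7')
a=cv2.imread('pics/scene7.png')[140:420,200:400]; b=cv2.imread('pics/side7.png')[200:400,265:465]
cv2.imwrite('pics/c7.png',np.hstack([cv2.resize(a,(400,560)),cv2.resize(b,(400,400)) .copy() if 0 else cv2.copyMakeBorder(cv2.resize(b,(400,400)),0,160,0,0,cv2.BORDER_CONSTANT)]))
# scope front corner
print('scope top-left', tri(('scene0',249,93),('side0',105,333)) )
```

```text
{'time_s': 17.18, 'ee_pos': [476.76, -158.16, 257.4], 'ee_rot': [179.39, 0.23, 91.43], 'qpos': [-19.67, 9.87, 94.85, 0.01, 74.63, -21.11], 'force': [-0.4, 0.03, -1.15], 'torque': [-0.05, 0.04, 0.01], 'gripper_width': 0.17, 'gripper_force': 0.0}
scope top-left [729.39608071 314.67190611 251.54011071]
```

View pics/c7.png

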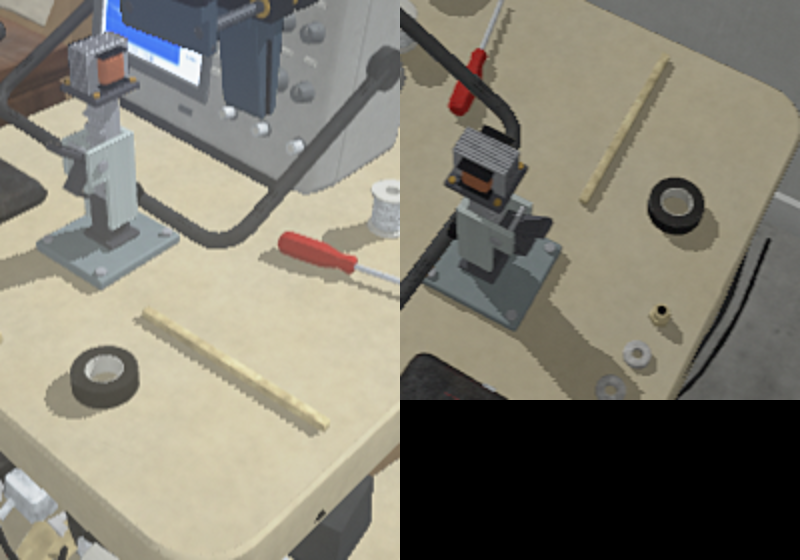

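The rod lies flat on bare cart from (143,315) to (322,428) in the left crop, the tape and screwdriver are undisturbed, and the tail has stayed up. Next I go above the load with the gripper closed.

Emit:
send_rows([
  {"tx": 0.08,"ty": 0.02,"tz": 0,"rx": 0,"ry": 0,"rz": 0,"gripper": 1},
  {"tx": 0.1,"ty": 0.024,"tz": 0,"rx": 0,"ry": 0,"rz": 0,"gripper": 1},
  {"tx": 0.1,"ty": 0.024,"tz": 0,"rx": 0,"ry": 0,"rz": 0,"gripper": 1},
  {"tx": 0.1,"ty": 0.024,"tz": 0,"rx": 0,"ry": 0,"rz": 0,"gripper": 1},
  {"tx": 0.062,"ty": 0.012,"tz": 0,"rx": 0,"ry": 0,"rz": 0,"gripper": 1},
  {"tx": 0,"ty": 0,"tz": 0,"rx": 0,"ry": 0,"rz": 0,"gripper": 1},
  {"tx": 0,"ty": 0,"tz": 0,"rx": 0,"ry": 0,"rz": 0,"gripper": 1},
])

```text
time_s: 18.15
ee_pos: [519.9, 64.2, 250.8]
ee_rot: [-179.8, 0.0, 91.4]
force: [0.4, -1.0, 0.1]
gripper_width: 0.5
gripper_force: 0.0
```

Emit:
send_rows([
  {"tx": 0,"ty": 0,"tz": 0.02,"rx": 0,"ry": 0,"rz": 0,"gripper": 1},
  {"tx": 0,"ty": 0,"tz": 0.01,"rx": 0,"ry": 0,"rz": 0,"gripper": 1},
  {"tx": 0,"ty": 0,"tz": 0,"rx": 0,"ry": 0,"rz": 0,"gripper": 1},
])

```text
time_s: 18.52
ee_pos: [520.3, 64.3, 236.5]
ee_rot: [-179.9, 0.0, 91.4]
force: [-0.3, 0.3, -0.4]
gripper_width: 0.5
gripper_force: 0.0
```

Emit:
send_rows([
  {"tx": 0,"ty": 0.006,"tz": 0.01,"rx": 0,"ry": 0,"rz": 0,"gripper": 1},
  {"tx": 0,"ty": 0,"tz": 0.005,"rx": 0,"ry": 0,"rz": 0,"gripper": 1},
  {"tx": 0,"ty": 0,"tz": 0.005,"rx": 0,"ry": 0,"rz": 0,"gripper": 1},
  {"tx": 0,"ty": 0,"tz": 0.005,"rx": 0,"ry": 0,"rz": 0,"gripper": 1},
])

```text
time_s: 19.02
ee_pos: [523.8, 65.1, 224.9]
ee_rot: [180.0, -0.0, 91.4]
force: [-1.4, 0.3, 7.2]
gripper_width: 0.4
gripper_force: 3.7
```

Emit:
send_rows([
  {"tx": 0,"ty": 0,"tz": 0.004,"rx": 0,"ry": 0,"rz": 0,"gripper": 1},
  {"tx": 0,"ty": 0,"tz": 0.004,"rx": 0,"ry": 0,"rz": 0,"gripper": 1},
])

```text
time_s: 19.27
ee_pos: [523.8, 65.1, 222.1]
ee_rot: [179.9, -0.0, 91.4]
force: [-2.5, -0.7, 7.7]
gripper_width: 0.4
gripper_force: 3.8
```

Emit:
send_rows([
  {"tx": 0,"ty": 0,"tz": 0.004,"rx": 0,"ry": 0,"rz": 0,"gripper": 1},
  {"tx": 0,"ty": 0,"tz": 0.004,"rx": 0,"ry": 0,"rz": 0,"gripper": 1},
])

```text
time_s: 19.52
ee_pos: [523.8, 65.1, 218.2]
ee_rot: [179.9, -0.0, 91.4]
force: [-2.0, -0.8, 7.2]
gripper_width: 0.3
gripper_force: 3.8
```

Emit:
send_rows([
  {"tx": 0,"ty": 0,"tz": 0.005,"rx": 0,"ry": 0,"rz": 0,"gripper": 1},
  {"tx": 0,"ty": 0,"tz": 0.005,"rx": 0,"ry": 0,"rz": 0,"gripper": 1},
  {"tx": 0,"ty": 0,"tz": 0.005,"rx": 0,"ry": 0,"rz": 0,"gripper": 1},
  {"tx": 0,"ty": 0,"tz": 0.005,"rx": 0,"ry": 0,"rz": 0,"gripper": 1},
  {"tx": 0,"ty": 0,"tz": 0.005,"rx": 0,"ry": 0,"rz": 0,"gripper": 1},
  {"tx": 0,"ty": 0,"tz": 0.005,"rx": 0,"ry": 0,"rz": 0,"gripper": 1},
  {"tx": 0,"ty": 0,"tz": 0.005,"rx": 0,"ry": 0,"rz": 0,"gripper": 1},
  {"tx": 0,"ty": 0,"tz": 0.005,"rx": 0,"ry": 0,"rz": 0,"gripper": 1},
  {"tx": 0,"ty": 0,"tz": 0.005,"rx": 0,"ry": 0,"rz": 0,"gripper": 1},
])

```text
time_s: 20.65
ee_pos: [523.8, 65.1, 195.7]
ee_rot: [179.9, -0.0, 91.4]
force: [-1.8, -0.3, 7.6]
gripper_width: 0.4
gripper_force: 3.8
```

Emit:
send_rows([
  {"tx": 0,"ty": 0,"tz": 0.003,"rx": 0,"ry": 0,"rz": 0,"gripper": 1},
  {"tx": 0,"ty": 0,"tz": 0.003,"rx": 0,"ry": 0,"rz": 0,"gripper": 1},
])

```text
time_s: 20.9
ee_pos: [523.8, 65.1, 192.6]
ee_rot: [179.9, -0.0, 91.4]
force: [-3.2, 0.4, 8.3]
gripper_width: -0.1
gripper_force: 3.7
```

Emit:
send_rows([
  {"tx": 0,"ty": 0,"tz": 0.002,"rx": 0,"ry": 0,"rz": 0,"gripper": 1},
  {"tx": 0,"ty": 0,"tz": 0.002,"rx": 0,"ry": 0,"rz": 0,"gripper": 1},
])

```text
time_s: 21.15
ee_pos: [523.8, 65.0, 190.6]
ee_rot: [179.9, -0.0, 91.4]
force: [-2.9, -0.0, 7.1]
gripper_width: 0.7
gripper_force: 3.7
```

Emit:
send_rows([
  {"tx": 0,"ty": 0,"tz": 0.002,"rx": 0,"ry": 0,"rz": 0,"gripper": 1},
  {"tx": 0,"ty": 0,"tz": 0.002,"rx": 0,"ry": 0,"rz": 0,"gripper": 1},
])

```text
time_s: 21.4
ee_pos: [523.7, 65.1, 188.6]
ee_rot: [179.9, -0.0, 91.4]
force: [-2.3, -0.7, 6.9]
gripper_width: 0.1
gripper_force: 3.7
```

Emit:
send_rows([
  {"tx": 0,"ty": 0,"tz": 0.002,"rx": 0,"ry": 0,"rz": 0,"gripper": 1},
  {"tx": 0,"ty": 0,"tz": 0,"rx": 0,"ry": 0,"rz": 0,"gripper": 1},
])

```text
time_s: 21.65
ee_pos: [523.8, 65.0, 187.5]
ee_rot: [179.9, -0.0, 91.4]
force: [-2.2, 0.0, 7.1]
gripper_width: 0.5
gripper_force: 3.2
```

Emit:
send_rows([
  {"tx": 0,"ty": 0,"tz": 0.002,"rx": 0,"ry": 0,"rz": 0,"gripper": 1},
  {"tx": 0,"ty": 0,"tz": 0,"rx": 0,"ry": 0,"rz": 0,"gripper": 1},
])

```text
time_s: 21.9
ee_pos: [523.8, 65.0, 186.5]
ee_rot: [179.9, -0.0, 91.4]
force: [-1.6, -0.3, 6.6]
gripper_width: 0.6
gripper_force: 3.3
```

Emit:
send_rows([
  {"tx": 0,"ty": 0,"tz": 0.002,"rx": 0,"ry": 0,"rz": 0,"gripper": 1},
  {"tx": 0,"ty": 0,"tz": 0,"rx": 0,"ry": 0,"rz": 0,"gripper": 1},
])

```text
time_s: 22.15
ee_pos: [523.7, 65.1, 185.5]
ee_rot: [179.9, -0.0, 91.4]
force: [-2.4, 0.2, 5.8]
gripper_width: 0.4
gripper_force: 3.3
```

Emit:
send_rows([
  {"tx": 0,"ty": 0,"tz": 0.002,"rx": 0,"ry": 0,"rz": 0,"gripper": 1},
  {"tx": 0,"ty": 0,"tz": 0,"rx": 0,"ry": 0,"rz": 0,"gripper": 1},
])

```text
time_s: 22.4
ee_pos: [523.8, 65.1, 184.9]
ee_rot: [179.9, -0.0, 91.4]
force: [-2.5, 0.4, 8.6]
gripper_width: 0.3
gripper_force: 4.2
```

Emit:
send_rows([
  {"tx": 0,"ty": 0,"tz": 0.001,"rx": 0,"ry": 0,"rz": 0,"gripper": 1},
  {"tx": 0,"ty": 0,"tz": 0,"rx": 0,"ry": 0,"rz": 0,"gripper": 1},
])

```text
time_s: 22.65
ee_pos: [523.8, 65.1, 184.8]
ee_rot: [179.9, -0.0, 91.4]
force: [-3.3, -0.9, 10.7]
gripper_width: 0.4
gripper_force: 5.5
```

Emit:
send_rows([
  {"tx": 0,"ty": 0,"tz": 0.001,"rx": 0,"ry": 0,"rz": 0,"gripper": 1},
  {"tx": 0,"ty": 0,"tz": 0,"rx": 0,"ry": 0,"rz": 0,"gripper": 1},
])

```text
time_s: 22.9
ee_pos: [523.8, 65.1, 184.8]
ee_rot: [179.9, -0.0, 91.4]
force: [-5.0, -1.0, 13.1]
gripper_width: 0.4
gripper_force: 6.8
```

The load stopped at 184.8 while the force climbed to 13 N, so the ram is on its stop after about 40–41 mm of travel. Retreating upward.

Emit:
send_rows([
  {"tx": 0,"ty": 0,"tz": 0.001,"rx": 0,"ry": 0,"rz": 0,"gripper": 1},
  {"tx": 0,"ty": 0,"tz": 0,"rx": 0,"ry": 0,"rz": 0,"gripper": 1},
  {"tx": 0,"ty": 0,"tz": -0.01,"rx": 0,"ry": 0,"rz": 0,"gripper": 1},
  {"tx": 0,"ty": 0,"tz": -0.05,"rx": 0,"ry": 0,"rz": 0,"gripper": 1},
  {"tx": 0,"ty": 0,"tz": -0.1,"rx": 0,"ry": 0,"rz": 0,"gripper": 1},
  {"tx": -0.1,"ty": -0.06,"tz": -0.02,"rx": 0,"ry": 0,"rz": 0,"gripper": 1},
  {"tx": -0.1,"ty": -0.06,"tz": 0,"rx": 0,"ry": 0,"rz": 0,"gripper": 1},
  {"tx": -0.1,"ty": -0.06,"tz": 0,"rx": 0,"ry": 0,"rz": 0,"gripper": 1},
  {"tx": 0,"ty": 0,"tz": 0,"rx": 0,"ry": 0,"rz": 0,"gripper": 1},
  {"tx": 0,"ty": 0,"tz": 0,"rx": 0,"ry": 0,"rz": 0,"gripper": 1},
])

```text
time_s: 24.15
ee_pos: [437.8, -87.0, 271.7]
ee_rot: [180.0, -0.0, 91.4]
force: [0.5, -0.5, 0.2]
gripper_width: 0.7
gripper_force: 0.0
```

Run:
```python
from h import *
st(); snap('scene','scene8'); snap('side','side8')
a=cv2.imread('pics/scene8.png')[140:420,200:400]; b=cv2.imread('pics/side8.png')[160:440,265:465]
cv2.imwrite('pics/c8.png',np.hstack([cv2.resize(i,(400,560)) for i in (a,b)]))
```

```text
{'time_s': 24.15, 'ee_pos': [437.76, -87.05, 271.71], 'ee_rot': [179.97, -0.04, 91.39], 'qpos': [-12.75, 4.53, 99.11, 0.04, 76.33, -14.15], 'force': [0.48, -0.48, 0.24], 'torque': [-0.12, 0.08, 0.04], 'gripper_width': 0.69, 'gripper_force': 0.0}
```

View pics/c8.png

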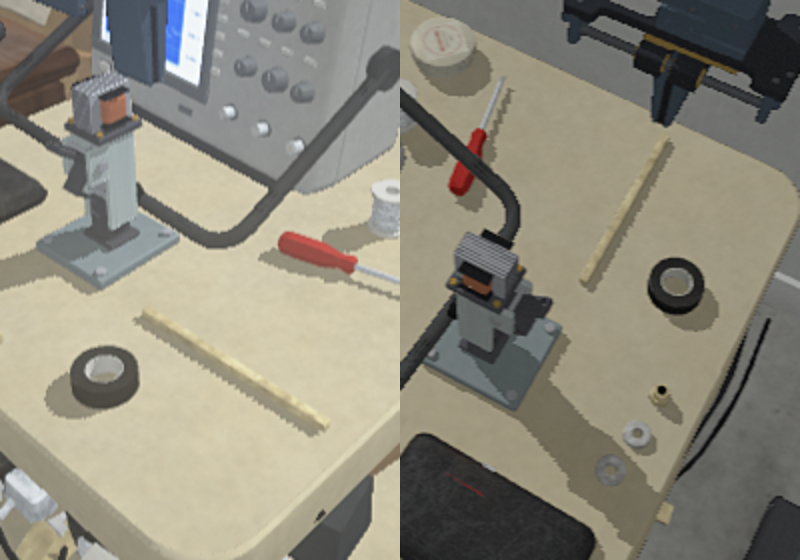

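The load's table now sits right on the head at (100,125), the tail is still up, and the rod and bystanders are in place.

```bash
python3 -c "
from workcell import env
print(env.job_done())"
```

```text
the job is handed in; nothing more can be done
None
```

I lifted the pawl to its stop, laid the rod flat on the bare cart top, pressed the load fully down at about 13 N or slightly more, and handed the job in at about 24 s; the result was not reported.

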